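# Put the lids back on the cooling cans

## Task

The cooling practical is over: close the four aluminium cans on the bench by putting on each can the white knobbed lid of its own size, right way up, fully home with the flange flat on the rim. Set the lids down rather than dropping them, and leave the cans, the conical flask and the dropper bottle standing where they are.

Things in the scene. Friction and masses are not known exactly. Their poses are not given: they have to be found in the camera images.
- can_xs: The smallest of four open, empty, round aluminium cans, standing upright on the bench, loose: outside diameter 52 mm, height 70 mm, wall 3 mm (mouth 46 mm across). Origin: centre of its underside; z up along its axis.
- can_s: The second smallest of four open, empty, round aluminium cans, standing upright on the bench, loose: outside diameter 68 mm, height 85 mm, wall 3 mm (mouth 62 mm across). Origin: centre of its underside; z up along its axis.
- can_m: The second largest of four open, empty, round aluminium cans, standing upright on the bench, loose: outside diameter 84 mm, height 100 mm, wall 3 mm (mouth 78 mm across). Origin: centre of its underside; z up along its axis.
- can_l: The largest of four open, empty, round aluminium cans, standing upright on the bench, loose: outside diameter 100 mm, height 115 mm, wall 3 mm (mouth 94 mm across). Origin: centre of its underside; z up along its axis.
- lid_xs: Loose white lid of the smallest can, right way up. From the bottom: tapered plug 10 mm deep (32 mm across at its foot, 42 at its top), flange 58 mm across, 5 thick, central black round knob 20 mm across, 28 tall (43 overall). Origin: centre of the plug's foot; z up. Seated, the flange rests on the rim, the origin 10 mm below it; plug play 2 mm all round. Two small marks are holes.
- lid_s: Loose white lid of the second smallest can, right way up. From the bottom: tapered plug 10 mm deep (48 mm across at its foot, 58 at its top), flange 74 mm across, 5 thick, central black round knob 20 mm across, 28 tall (43 overall). Origin: centre of the plug's foot; z up. Seated, the flange rests on the rim, the origin 10 mm below it; plug play 2 mm all round. Two small marks are holes.
- lid_m: Loose white lid of the second largest can, right way up. From the bottom: tapered plug 10 mm deep (64 mm across at its foot, 74 at its top), flange 90 mm across, 5 thick, central black round knob 20 mm across, 28 tall (43 overall). Origin: centre of the plug's foot; z up. Seated, the flange rests on the rim, the origin 10 mm below it; plug play 2 mm all round. Two small marks are holes.
- lid_l: Loose white lid of the largest can, right way up. From the bottom: tapered plug 10 mm deep (80 mm across at its foot, 90 at its top), flange 106 mm across, 5 thick, central black round knob 20 mm across, 28 tall (43 overall). Origin: centre of the plug's foot; z up. Seated, the flange rests on the rim, the origin 10 mm below it; plug play 2 mm all round. Two small marks are holes.
- flask: A small conical glass flask standing among them, to be left alone: base 52 mm across, neck 22 mm (lip 28 mm), 83 mm tall, loose. Origin: centre of its underside.
- dropper: A small amber glass dropper bottle with black cap and rubber teat standing among them, to be left alone: 32 mm across, 80 mm tall, loose. Origin: centre of its underside.
Mind the look-alikes: they are no part of the job. Leave any pink look-alike of the lid_m alone.

How it is judged:
At the end, for the whole second after the job is handed in: Each lid rests on the can of its own size: centred within 6 mm, seated within 2.5 mm of flush, parallel within 0.06 rad, at rest. Cans, flask and dropper bottle stand upright on the bench within 30 mm of where they started (horizontal distance between lid_xs and can_xs below 0.006 m and z of lid_xs in the frame of can_xs between 0.057 and 0.0625 m and angle between the z axis of lid_xs and the z axis of can_xs, either way round below 0.06 rad and angle between each of lid_xs, lid_s, lid_m, lid_l, flask, dropper's own z axis and vertical below 0.1 rad and angle between each of can_xs, can_s, can_m, can_l's own z axis and vertical below 0.06 rad and height (world z) of each of can_xs, can_s, can_m, can_l below 0.006 m and distance of each of can_xs, can_s, can_m, can_l, flask, dropper from where it was at the start of the episode below 0.03 m and linear speed of each of lid_xs, can_xs, lid_s, can_s, lid_m, can_m, lid_l, can_l below 0.02 m/s and horizontal distance between lid_s and can_s below 0.006 m and z of lid_s in the frame of can_s between 0.072 and 0.0775 m and angle between the z axis of lid_s and the z axis of can_s, either way round below 0.06 rad and horizontal distance between lid_m and can_m below 0.006 m and z of lid_m in the frame of can_m between 0.087 and 0.0925 m and angle between the z axis of lid_m and the z axis of can_m, either way round below 0.06 rad and horizontal distance between lid_l and can_l below 0.006 m and z of lid_l in the frame of can_l between 0.102 and 0.1075 m and angle between the z axis of lid_l and the z axis of can_l, either way round below 0.06 rad); the robot touches nothing.
It fails at once if a lid is dropped or thrown: it moves faster than 0.6 m/s with no finger on it ((linear speed of lid_xs above 0.6 m/s and contact force between the fingers and lid_xs below 0.05 N) or (linear speed of lid_s above 0.6 m/s and contact force between the fingers and lid_s below 0.05 N) or (linear speed of lid_m above 0.6 m/s and contact force between the fingers and lid_m below 0.05 N) or (linear speed of lid_l above 0.6 m/s and contact force between the fingers and lid_l below 0.05 N)).
It fails at once if a can is knocked over (angle between any of can_xs, can_s, can_m, can_l's own z axis and vertical above 0.5 rad).
It fails at once if the conical flask is shifted more than 30 mm or knocked over (distance of flask from where it was at the start of the episode above 0.03 m or angle between flask's own z axis and vertical above 0.5 rad).
It fails at once if the dropper bottle is shifted more than 30 mm or knocked over (distance of dropper from where it was at the start of the episode above 0.03 m or angle between dropper's own z axis and vertical above 0.5 rad).
It also fails if it takes over 104 s, if anything falls off the work surface, if the arm or the gripper's body presses on something with over 40 N, if the wrist force passes 120 N, or if a joint passes its speed limit or range.

## Robot

A 6-joint arm with a two-finger parallel gripper is mounted at the origin on the work surface. World frame = base frame: x ahead of the robot, y to its left, z up, the work surface at z = 0. Lengths are in m, angles in rad, forces in N, time in s.
With the tool pointing down it reaches from about 0.275 to 1 m from the base axis. Payload 8.4 kg.
Tool frame: the origin (TCP) lies where the fingers leave the gripper's body, on its centre line; the fingertips stand 73 mm ahead of it and the grasp point (between the pads) lies 54 mm ahead of it (grip_point_offset is the distance from the TCP to the grasp point, in m); z points along the fingers, y is the line along which they close (so a half turn about z gives the same grasp; the last joint's range is limited). The gripper opens to 85 mm and grips with 20 to 120 N. Pads are 22 mm wide; open, the fingers measure 114 mm over their backs; the gripper's body (76 mm by 85 mm) begins 54 mm behind the grasp point. The pads swing forward as they close: fully open they stand 13 mm farther back than shut.
Start: joints at [-1.178, 0.353, 1.633, -0, 1.155, -0.002], TCP at [0.24, -0.577, 0.304] pointing down, gripper open.
Joint ranges: [-2.63, 2.63], [-0.92, 2.1], [0.06, 2.66], [-1.3, 4.44], [0, 2.69], [-3.02, 3.02]. Speed limits (rad/s): [2.22, 2.22, 2.79, 3.14, 3.14, 3.14].

## Interface

Orientations are given as a unit quaternion [w, x, y, z].
In Python, from station import get_obs, grab_frame, camera_model, finish_job, grip_point_offset gives the robot as it stands. The module is installed in compiled form; this text tells all that it offers.
- The arm moves only by the tool move_arm, never from a script. Its argument "steps" is a list of rows, each an object of numbers: "grip": the opening, from -1 (shut) to 1 (fully open); "x", "y", "z": the shift along the tool's x, y, z in normalised numbers (1 is 100 cm); "rx", "ry", "rz": the turn, a rotation vector about the tool's x, y, z in parts of the range, where 1.0 means 180 degrees. A call has 1 to 10 rows; each row is the pose to reach, as a shift and turn from the pose commanded when the call began, along the tool's axes at that moment; what a row does not reach only later rows make up. A row lasts 1/8 s, in which the tool goes at most 62.5 mm and 10.7 degrees, less where a joint would pass 70% of its speed; a pose out of reach is approached as far as the arm can. A shift or turn number past 1, either way, is cut back to 1. A call with a gripper value outside its range is refused whole. The fingers move at their own pace and stop on an object; the grip force is fixed at half the most. Time passes only in rows, so rows that repeat a pose let the fingers close. It gives the time, the measured TCP pose, the force, the opening and the grip force at its end, in the units of the state.
- get_obs(): the state, without advancing time (a new reading comes with each control period).
- grab_frame(name): name is "scene" or "top" or "wrist"; returns (picture, depth): 400x640x3 uint8, red, green, blue; 400x640 float32, m along the optical axis (not along the pixel's ray), 0 where there is no reading.
- camera_model(name): a dict with "fx", "fy", "cx", "cy" (pixels), "world_to_cam" (4x4, takes a point from world to camera coordinates). Camera axes: x right, y up, looking along -z (the intrinsics and any distortion apply to the point x, -y, -z); pixel columns grow to the right and rows downward; lengths in m; the calibration is good to about 2 mm. A picture is of the moment at which its call begins: read the wrist's pose just before it. camera_model takes no time and is no camera call; for the wrist camera it gives the pose at the moment of the call.
- finish_job(): hands the job in; it is judged then, once.
The state is a dict: "time_s": time; "q": joint angles; "joint_velocities": joint speeds; "tau": joint torques, N m; "eef_pos": TCP position; "eef_rot": TCP orientation; "force": force on the tool from outside, world axes, zero at the start; "wrist_torque": the same for the moment, N m; "opening": finger opening in m; "grip_force": force on a finger pad.
Only numpy, scipy, OpenCV 4.12 (cv2) and the standard library are available. Lean on these libraries where they do the work, as an engineer would, in place of code of your own. Each camera call takes 0.05 s, during which the arm holds its last target. There are 200 camera calls.

## Working session

There is one attempt and no reset: what is moved stays moved. The work goes in short steps, Python scripts to look and compute and a tool call to move; the robot and the scene stay as the last step left them, time stands still between calls to the robot, and variables do not carry over. Pictures are saved under pics/ and viewed, at most 14 in all, crops included, and the job is handed in when it is done.

Besides the shell and the picture viewer there is one more tool, called after "Emit:" as name(argument=value, ...), one argument or row to a line, values as JSON. move_arm: Moves the arm, as the interface text tells. Its arguments: {"type":"object","properties":{"steps":{"type":"array","items":{"type":"object","properties":{"grip":{"type":"number"},"x":{"type":"number"},"y":{"type":"number"},"z":{"type":"number"},"rx":{"type":"number"},"ry":{"type":"number"},"rz":{"type":"number"}}}}},"required":["steps"]}

```bash
mkdir -p pics; cat > h.py <<'E'
import numpy as np,cv2
from station import *
def snap(n,f=None):
    m=camera_model(n); im,d=grab_frame(n)
    np.savez('%s.npz'%(f or n),im=im,d=d,T=m['world_to_cam'],K=[m['fx'],m['fy'],m['cx'],m['cy']])
    cv2.imwrite('pics/%s.png'%(f or n),im[:,:,::-1]); return im,d,m
def cloud(f):
    z=np.load('%s.npz'%f); fx,fy,cx,cy=z['K']; d=z['d']
    v,u=np.mgrid[0:400,0:640]
    P=np.stack([(u-cx)/fx*d,-(v-cy)/fy*d,-d,np.ones_like(d)],-1)@np.linalg.inv(z['T']).T
    return z['im'],d,P[...,:3]
E
python3 - <<'E'
from h import *
for n in('top','scene'):
    im,d,m=snap(n); print({k:v for k,v in m.items() if k!='world_to_cam'}); print(np.linalg.inv(m['world_to_cam'])[:3,3])
print(get_obs(),grip_point_offset)
E
```

```text
{'fx': 374.86658838636123, 'fy': 374.86658838636123, 'cx': 317.9306220064315, 'cy': 201.77221747220128}
[0.30847311 0.01372261 0.91660951]
{'fx': 477.41084502525854, 'fy': 477.41084502525854, 'cx': 310.91046647877096, 'cy': 202.3948319122174}
[ 0.82066083 -0.43829884  0.7449153 ]
{'time_s': 0.1, 'q': array([-1.17837658e+00,  3.53609649e-01,  1.63403679e+00, -1.15326447e-05,
        1.15517610e+00, -2.43832547e-03]), 'joint_velocities': array([-0.00093521, -0.00356471, -0.00218487,  0.00091405, -0.00013459,
        0.00117173]), 'tau': array([ 1.29340329e-03, -6.06356049e+01, -3.42818749e+01,  1.31181791e-04,
        3.87363543e-03, -4.40788142e-05]), 'eef_pos': array([ 0.2402768 , -0.57662325,  0.30322731]), 'eef_rot': array([-6.02269693e-04,  9.80573467e-01,  1.96151211e-01, -1.24324213e-04]), 'force': array([-0.6507641 , -0.67465855,  0.31452748]), 'wrist_torque': array([-0.00872896,  0.07238037,  0.00413338]), 'grip_force': 0.0, 'opening': 0.08533154897235856} 0.0539
```

View pics/top.png

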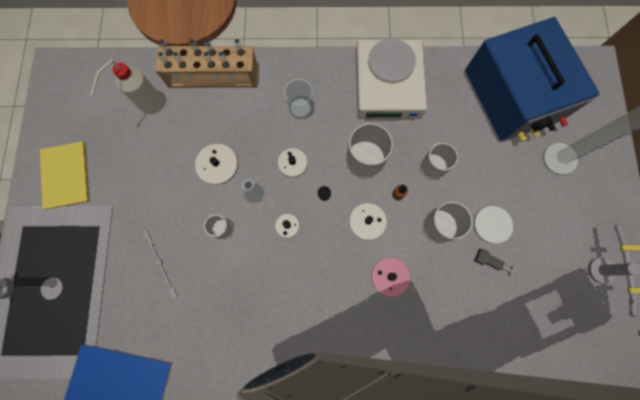

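View pics/scene.png

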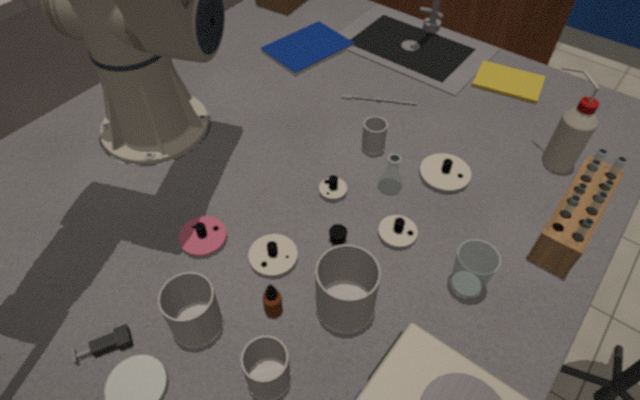

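The top view (image up is +x, left is +y) shows four white lids at about (216,163), (292,162), (287,226) and (368,221). The cans are at (216,226), (443,157), (453,220) and (370,146). The flask is at (252,188), the dropper at (400,192), a black stub at (324,193) and the pink decoy at (391,277). Next I'll fit circles using depth.

```bash
python3 - <<'E'
from h import *
from scipy.optimize import least_squares
Ct,dt,Pt=cloud('top');Cs,ds,Ps=cloud('scene')
def fit(p):
    c,r=cv2.minEnclosingCircle(p.astype(np.float32)); return np.round([*c,2*r],4)
for n,(u,v) in dict(A=(216,163),B=(292,162),C=(287,226),D=(368,221),pink=(391,277),xs=(216,226),s=(443,157),m=(453,220),l=(370,146),stub=(324,193),drop=(400,192),flask=(252,188)).items():
    w=Pt[v-28:v+29,u-28:u+29].reshape(-1,3); w=w[w[:,2]<.3]
    c0=Pt[v,u]; near=w[np.hypot(*(w-c0)[:,:2].T)<.065]
    print(n,c0.round(3),'top z',np.percentile(near[:,2],[50,90,99]).round(3),end=' ')
    h=near[:,2].max()
    for P,t in((Pt,'T'),(Ps,'S')):
        q=P.reshape(-1,3); q=q[(np.hypot(*(q-c0)[:,:2].T)<.075)]
        zt={'xs':.07,'s':.085,'m':.1,'l':.115}.get(n,.015)
        for zz in ([zt] if zt>.02 else [.015,.043]):
            a=q[abs(q[:,2]-zz)<.003]
            if len(a)>4: print(t,zz,len(a),fit(a[:,:2]),a[:,:2].mean(0).round(4),end=' ')
    print()
E
```

```text
A [0.602 0.269 0.032] top z [0.014 0.017 0.043] T 0.015 1155 [0.6082 0.2758 0.1064] [0.6067 0.2752] T 0.043 47 [0.608  0.2759 0.0198] [0.608  0.2753] S 0.015 1311 [0.6091 0.2742 0.1094] [0.6109 0.2705] S 0.043 59 [0.609  0.2729 0.0223] [0.6097 0.2729] 
B [0.602 0.08  0.038] top z [0.001 0.017 0.043] T 0.015 538 [0.6115 0.083  0.0747] [0.6107 0.0825] T 0.043 47 [0.6107 0.0831 0.0194] [0.6111 0.0832] S 0.015 805 [0.612  0.0819 0.0761] [0.6138 0.0775] S 0.043 75 [0.6113 0.0809 0.0209] [0.6123 0.0805] 
C [0.443 0.089 0.044] top z [0.001 0.016 0.043] T 0.015 346 [0.4504 0.0933 0.0578] [0.4493 0.0933] T 0.043 52 [0.4502 0.0931 0.0198] [0.45   0.0931] S 0.015 362 [0.4506 0.0921 0.0617] [0.4541 0.0876] S 0.043 62 [0.4516 0.0912 0.0219] [0.4513 0.0913] 
D [ 0.455 -0.102  0.043] top z [0.004 0.017 0.043] T 0.015 918 [ 0.4604 -0.1031  0.0901] [ 0.4596 -0.1026] T 0.043 51 [ 0.46   -0.1029  0.0195] [ 0.46   -0.1029] S 0.015 1415 [ 0.4608 -0.1045  0.0918] [ 0.4625 -0.1069] S 0.043 84 [ 0.4608 -0.1047  0.0203] [ 0.4611 -0.1053] 
pink [ 0.325 -0.15   0.043] top z [0.004 0.017 0.043] T 0.015 1024 [ 0
[... 781 characters left out ...]
0.1117] S 0.115 299 [ 0.6214 -0.1036  0.1013] [ 0.6396 -0.1126] 
stub [0.526 0.002 0.032] top z [0.    0.003 0.03 ] S 0.015 24 [ 0.5324 -0.0026  0.0302] [ 0.5367 -0.0089] 
drop [ 0.521 -0.177  0.059] top z [0.001 0.016 0.074] T 0.015 185 [ 0.4992 -0.1487  0.0901] [ 0.4835 -0.1303] T 0.043 21 [ 0.5294 -0.1801  0.0308] [ 0.5218 -0.176 ] S 0.015 380 [ 0.504  -0.1568  0.1057] [ 0.4851 -0.1336] S 0.043 69 [ 0.5306 -0.1838  0.0323] [ 0.5368 -0.1892] 
flask [0.528 0.17  0.072] top z [0.001 0.04  0.084] T 0.015 40 [0.5342 0.1791 0.0493] [0.5259 0.1746] T 0.043 29 [0.5329 0.1787 0.0323] [0.525  0.1753] S 0.015 71 [0.5353 0.1754 0.0487] [0.5413 0.1628] S 0.043 46 [0.5349 0.1766 0.0325] [0.5387 0.1688]
```

The sizes match: A is lid_l, B is lid_s, C is lid_xs and D is lid_m. I'll square the tool with the world axes while moving over lid_m.

```bash
cat > go.py <<'E'
import sys,numpy as np
from scipy.spatial.transform import Rotation as R
from station import get_obs
L=dict(m=(.4605,-.1038),s=(.6115,.082),xs=(.4507,.0922),l=(.6087,.2745),M=(.4486,-.2809),S=(.6023,-.2758),XS=(.4425,.2526),LL=(.6216,-.1028))
o=get_obs(); w,x,y,z=o['eef_rot']; r=R.from_quat([x,y,z,w])
g=R.from_matrix(np.diag([1.,-1,-1]))
print(o['time_s'],o['eef_pos'].round(4),o['force'].round(1),'rot',np.degrees((r.inv()*g).as_rotvec()).round(2))
for a in sys.argv[1:]:
    k,h=a.split(','); print(a,(r.inv().apply(np.array([*L[k],float(h)])-o['eef_pos'])*100).round(2))
E
python3 go.py m,.2
```

```text
0.1 [ 0.2403 -0.5766  0.3032] [-0.7 -0.7  0.3] rot [-7.000e-02  1.000e-02  2.262e+01]
m,.2 [ 38.52 -35.16  10.37]
```

The rows are not in the units I measure in: shifts go in shares of 100 cm and turns go in shares of 180 degrees. I convert before sending: 38.6 cm / 100 = 0.386, -35.2 cm / 100 = -0.352, 22.6 degrees / 180 = 0.1256.

Emit:
move_arm(
  steps=[
    {"rz": 0.0556,"grip": 0},
    {"rz": 0.1256,"x": 0.05,"y": -0.045,"z": 0.02,"grip": 0},
    {"rz": 0.1256,"x": 0.386,"y": -0.352,"z": 0.103,"grip": 0},
    {"rz": 0.1256,"x": 0.386,"y": -0.352,"z": 0.103,"grip": 0},
    {"rz": 0.1256,"x": 0.386,"y": -0.352,"z": 0.103,"grip": 0},
    {"rz": 0.1256,"x": 0.386,"y": -0.352,"z": 0.103,"grip": 0},
    {"rz": 0.1256,"x": 0.386,"y": -0.352,"z": 0.103,"grip": 0},
    {"rz": 0.1256,"x": 0.386,"y": -0.352,"z": 0.103,"grip": 0},
    {"rz": 0.1256,"x": 0.386,"y": -0.352,"z": 0.103,"grip": 0},
    {"rz": 0.1256,"x": 0.386,"y": -0.352,"z": 0.103,"grip": 0},
  ],
)

```text
$.steps[0]: bad value
```

```bash
python3 go.py m,.091
```

```text
0.1 [ 0.2403 -0.5766  0.3032] [-0.7 -0.7  0.3] rot [-7.000e-02  1.000e-02  2.262e+01]
m,.091 [ 38.52 -35.15  21.27]
```

In the tool's units: 38.5 cm / 100 = 0.385, -35.2 cm / 100 = -0.352, 22.6 degrees / 180 = 0.1256.

Emit:
move_arm(
  steps=[
    {"x": 0,"y": 0,"z": 0,"rx": 0,"ry": 0,"rz": 0.0556,"grip": 0},
    {"x": 0.05,"y": -0.045,"z": 0.02,"rx": 0,"ry": 0,"rz": 0.1111,"grip": 0},
    {"x": 0.385,"y": -0.352,"z": 0.104,"rx": 0,"ry": 0,"rz": 0.1256,"grip": 0},
    {"x": 0.385,"y": -0.352,"z": 0.104,"rx": 0,"ry": 0,"rz": 0.1256,"grip": 0},
    {"x": 0.385,"y": -0.352,"z": 0.104,"rx": 0,"ry": 0,"rz": 0.1256,"grip": 0},
    {"x": 0.385,"y": -0.352,"z": 0.104,"rx": 0,"ry": 0,"rz": 0.1256,"grip": 0},
    {"x": 0.385,"y": -0.352,"z": 0.104,"rx": 0,"ry": 0,"rz": 0.1256,"grip": 0},
    {"x": 0.385,"y": -0.352,"z": 0.104,"rx": 0,"ry": 0,"rz": 0.1256,"grip": 0},
    {"x": 0.385,"y": -0.352,"z": 0.104,"rx": 0,"ry": 0,"rz": 0.1256,"grip": 0},
    {"x": 0.385,"y": -0.352,"z": 0.104,"rx": 0,"ry": 0,"rz": 0.1256,"grip": 0},
  ],
)

```text
time_s: 1.35
eef_pos: [0.4608, -0.1013, 0.1992]
eef_rot: [-0.0, 1.0, 0.001, -0.0]
force: [0.1, -1.4, 0.6]
opening: 0.0426
grip_force: 0.0
```

```bash
python3 go.py m,.091
```

```text
1.35 [ 0.4608 -0.1013  0.1992] [ 0.1 -1.4  0.6] rot [-0.03  0.04  0.14]
m,.091 [-0.03  0.25 10.82]
```

In the tool's units: 7 cm / 100 = 0.07, 3 cm / 100 = 0.03.

Emit:
move_arm(
  steps=[
    {"x": 0,"y": 0,"z": 0.03,"rx": 0,"ry": 0,"rz": 0,"grip": 0},
    {"x": 0,"y": 0,"z": 0.07,"rx": 0,"ry": 0,"rz": 0,"grip": 0},
    {"x": 0,"y": 0,"z": 0.07,"rx": 0,"ry": 0,"rz": 0,"grip": 0},
  ],
)

```text
time_s: 1.72
eef_pos: [0.4585, -0.1033, 0.1278]
eef_rot: [-0.001, 1.0, 0.0, -0.003]
force: [0.6, -0.0, 0.0]
opening: 0.0426
grip_force: 0.0
```

```bash
python3 go.py m,.091; python3 -c "
from h import *
snap('wrist','w1')"
```

```text
1.725 [ 0.4585 -0.1033  0.1278] [ 0.6 -0.   0. ] rot [-0.07  0.32  0.04]
m,.091 [0.22 0.05 3.68]
```

View pics/w1.png

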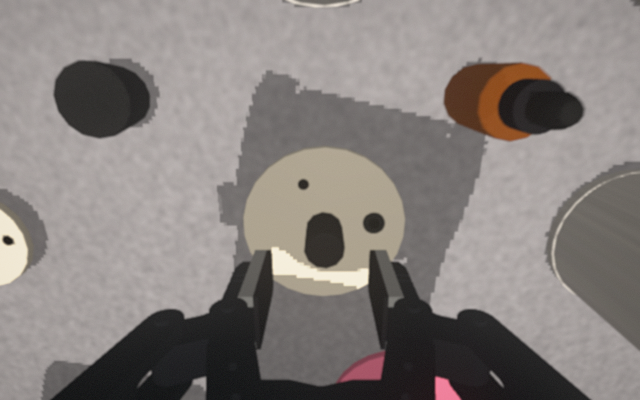

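The wrist view shows the lid_m knob at (324,240), centred between the fingers (268 and 372). I'll descend and grip.

In the tool's units: 3.7 cm / 100 = 0.037, 2 cm / 100 = 0.02.

Emit:
move_arm(
  steps=[
    {"x": 0,"y": 0,"z": 0.02,"rx": 0,"ry": 0,"rz": 0,"grip": 0},
    {"x": 0,"y": 0,"z": 0.037,"rx": 0,"ry": 0,"rz": 0,"grip": 0},
    {"x": 0,"y": 0,"z": 0.037,"rx": 0,"ry": 0,"rz": 0,"grip": 0},
    {"x": 0,"y": 0,"z": 0.037,"rx": 0,"ry": 0,"rz": 0,"grip": -1},
    {"x": 0,"y": 0,"z": 0.037,"rx": 0,"ry": 0,"rz": 0,"grip": -1},
    {"x": 0,"y": 0,"z": 0.037,"rx": 0,"ry": 0,"rz": 0,"grip": -1},
    {"x": 0,"y": 0,"z": 0.037,"rx": 0,"ry": 0,"rz": 0,"grip": -1},
  ],
)

```text
time_s: 2.65
eef_pos: [0.4612, -0.1042, 0.0944]
eef_rot: [0.0, 1.0, 0.0, 0.001]
force: [-1.2, -0.3, 8.1]
opening: 0.0181
grip_force: 58.3
```

```bash
python3 go.py M,.25
```

```text
2.65 [ 0.4612 -0.1042  0.0944] [-1.2 -0.3  8.1] rot [ 0.03 -0.12  0.01]
M,.25 [ -1.23  17.68 -15.55]
```

In the tool's units: 17.7 cm / 100 = 0.177, -14.5 cm / 100 = -0.145.

Emit:
move_arm(
  steps=[
    {"x": 0,"y": 0,"z": -0.03,"rx": 0,"ry": 0,"rz": 0,"grip": -1},
    {"x": 0,"y": 0,"z": -0.08,"rx": 0,"ry": 0,"rz": 0,"grip": -1},
    {"x": 0,"y": 0,"z": -0.13,"rx": 0,"ry": 0,"rz": 0,"grip": -1},
    {"x": -0.005,"y": 0.04,"z": -0.145,"rx": 0,"ry": 0,"rz": 0,"grip": -1},
    {"x": -0.008,"y": 0.09,"z": -0.145,"rx": 0,"ry": 0,"rz": 0,"grip": -1},
    {"x": -0.012,"y": 0.14,"z": -0.145,"rx": 0,"ry": 0,"rz": 0,"grip": -1},
    {"x": -0.012,"y": 0.177,"z": -0.145,"rx": 0,"ry": 0,"rz": 0,"grip": -1},
    {"x": -0.012,"y": 0.177,"z": -0.145,"rx": 0,"ry": 0,"rz": 0,"grip": -1},
    {"x": -0.012,"y": 0.177,"z": -0.145,"rx": 0,"ry": 0,"rz": 0,"grip": -1},
  ],
)

```text
time_s: 3.78
eef_pos: [0.4482, -0.2804, 0.2383]
eef_rot: [-0.0, 1.0, -0.0, 0.0]
force: [-0.6, 1.2, -0.5]
opening: 0.018
grip_force: 58.9
```

```bash
python3 go.py M,.1844; python3 - <<'E'
from h import *
snap('scene','s2'); snap('wrist','w2')
C,d,P=cloud('s2')
q=P.reshape(-1,3);c=C.reshape(-1,3).astype(int)
m=(np.hypot(q[:,0]-.4486,q[:,1]+.2809)<.06)&(c.min(1)>90)
z=q[m]; h=np.percentile(z[z[:,2]>.12,2],[1,10,50,90,99]); print(h)
E
```

```text
3.775 [ 0.4482 -0.2804  0.2383] [-0.6  1.2 -0.5] rot [-0.02 -0.   -0.01]
M,.1844 [0.04 0.05 5.39]
[0.15710737 0.15915344 0.53807931 0.55134361 0.55677059]
```

View pics/s2.png

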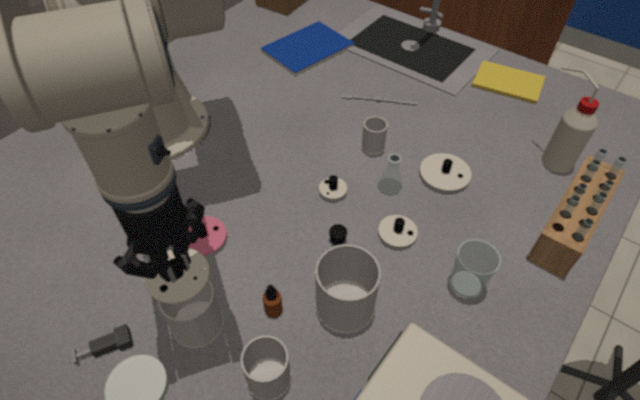

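The scene view shows lid_m held level above can_m at (185,280), with the flange at z 0.159. I'll lower it.

In the tool's units: 5.4 cm / 100 = 0.054, 5 cm / 100 = 0.05.

Emit:
move_arm(
  steps=[
    {"x": 0,"y": 0,"z": 0.02,"rx": 0,"ry": 0,"rz": 0,"grip": -1},
    {"x": 0,"y": 0,"z": 0.035,"rx": 0,"ry": 0,"rz": 0,"grip": -1},
    {"x": 0,"y": 0,"z": 0.045,"rx": 0,"ry": 0,"rz": 0,"grip": -1},
    {"x": 0,"y": 0,"z": 0.05,"rx": 0,"ry": 0,"rz": 0,"grip": -1},
    {"x": 0,"y": 0,"z": 0.054,"rx": 0,"ry": 0,"rz": 0,"grip": -1},
    {"x": 0,"y": 0,"z": 0.054,"rx": 0,"ry": 0,"rz": 0,"grip": -1},
    {"x": 0,"y": 0,"z": 0.054,"rx": 0,"ry": 0,"rz": 0,"grip": -1},
  ],
)

```text
time_s: 4.75
eef_pos: [0.4487, -0.2811, 0.1844]
eef_rot: [0.0, 1.0, 0.0, 0.0]
force: [-1.1, 0.5, 4.8]
opening: 0.0179
grip_force: 59.3
```

Emit:
move_arm(
  steps=[
    {"x": 0,"y": 0,"z": 0,"rx": 0,"ry": 0,"rz": 0,"grip": 0},
    {"x": 0,"y": 0,"z": 0,"rx": 0,"ry": 0,"rz": 0,"grip": 0},
    {"x": 0,"y": 0,"z": 0,"rx": 0,"ry": 0,"rz": 0,"grip": 0},
    {"x": 0,"y": 0,"z": -0.03,"rx": 0,"ry": 0,"rz": 0,"grip": 0},
    {"x": 0,"y": 0,"z": -0.06,"rx": 0,"ry": 0,"rz": 0,"grip": 0},
    {"x": 0,"y": 0,"z": -0.06,"rx": 0,"ry": 0,"rz": 0,"grip": 0},
  ],
)

```text
time_s: 5.5
eef_pos: [0.4495, -0.2816, 0.2459]
eef_rot: [0.001, 1.0, 0.0, 0.002]
force: [-0.5, 0.5, 0.6]
opening: 0.0426
grip_force: 0.0
```

```bash
python3 go.py s,.2
```

```text
5.5 [ 0.4495 -0.2816  0.2459] [-0.5  0.5  0.6] rot [ 0.13 -0.2   0.02]
s,.2 [ 16.2  -36.37   4.57]
```

In the tool's units: -36.4 cm / 100 = -0.364, 16.2 cm / 100 = 0.162.

Emit:
move_arm(
  steps=[
    {"x": 0.162,"y": -0.364,"z": 0,"rx": 0,"ry": 0,"rz": 0,"grip": 0},
    {"x": 0.162,"y": -0.364,"z": 0,"rx": 0,"ry": 0,"rz": 0,"grip": 0},
    {"x": 0.162,"y": -0.364,"z": 0,"rx": 0,"ry": 0,"rz": 0,"grip": 0},
    {"x": 0.162,"y": -0.364,"z": 0,"rx": 0,"ry": 0,"rz": 0,"grip": 0},
    {"x": 0.162,"y": -0.364,"z": 0,"rx": 0,"ry": 0,"rz": 0,"grip": 0},
    {"x": 0.162,"y": -0.364,"z": 0,"rx": 0,"ry": 0,"rz": 0,"grip": 0},
    {"x": 0.162,"y": -0.364,"z": 0.04,"rx": 0,"ry": 0,"rz": 0,"grip": 0},
    {"x": 0.162,"y": -0.364,"z": 0.08,"rx": 0,"ry": 0,"rz": 0,"grip": 0},
    {"x": 0.162,"y": -0.364,"z": 0.105,"rx": 0,"ry": 0,"rz": 0,"grip": 0},
    {"x": 0.162,"y": -0.364,"z": 0.105,"rx": 0,"ry": 0,"rz": 0,"grip": 0},
  ],
)

```text
time_s: 6.75
eef_pos: [0.6084, 0.083, 0.1359]
eef_rot: [0.0, 1.0, 0.0, -0.003]
force: [0.8, 0.4, -0.5]
opening: 0.0427
grip_force: 0.0
```

```bash
python3 go.py s,.094;python3 - <<'E'
from h import *
snap('scene','s3'); C,d,P=cloud('s3')
q=P.reshape(-1,3)
z=q[np.hypot(q[:,0]-.4486,q[:,1]+.2809)<.047]; a=z[abs(z[:,2]-.105)<.004]
c=cv2.minEnclosingCircle(a[:,:2].astype(np.float32)); f=np.linalg.lstsq(np.c_[a[:,:2]-a[:,:2].mean(0),np.ones(len(a))],a[:,2],rcond=None)[0]
print(len(a),c,f)
E
```

```text
6.75 [0.6084 0.083  0.1359] [ 0.8  0.4 -0.5] rot [0.04 0.32 0.03]
s,.094 [0.34 0.1  4.18]
2265 ((0.4479812681674957, -0.28026095032691956), 0.04598662257194519) [-0.00088652  0.00102304  0.10478645]
```

lid_m is seated, with the flange at 0.105 and level. On to lid_s.

In the tool's units: 4 cm / 100 = 0.04, 2 cm / 100 = 0.02.

Emit:
move_arm(
  steps=[
    {"x": 0.001,"y": 0.001,"z": 0.02,"rx": 0,"ry": 0,"rz": 0,"grip": 0},
    {"x": 0.001,"y": 0.001,"z": 0.04,"rx": 0,"ry": 0,"rz": 0,"grip": 0},
    {"x": 0.001,"y": 0.001,"z": 0.04,"rx": 0,"ry": 0,"rz": 0,"grip": 0},
    {"x": 0.001,"y": 0.001,"z": 0.04,"rx": 0,"ry": 0,"rz": 0,"grip": 0},
    {"x": 0.001,"y": 0.001,"z": 0.04,"rx": 0,"ry": 0,"rz": 0,"grip": -1},
    {"x": 0.001,"y": 0.001,"z": 0.04,"rx": 0,"ry": 0,"rz": 0,"grip": -1},
    {"x": 0.001,"y": 0.001,"z": 0.04,"rx": 0,"ry": 0,"rz": 0,"grip": -1},
    {"x": 0.001,"y": 0.001,"z": 0.04,"rx": 0,"ry": 0,"rz": 0,"grip": -1},
  ],
)

```text
time_s: 7.8
eef_pos: [0.6118, 0.0822, 0.0997]
eef_rot: [-0.0, 1.0, 0.0, 0.001]
force: [0.4, -0.1, 5.6]
opening: 0.0175
grip_force: 58.7
```

```bash
python3 go.py s,.094 S,.25
```

```text
7.8 [0.6118 0.0822 0.0997] [ 0.4 -0.1  5.6] rot [-0.01 -0.08  0.02]
s,.094 [-0.03  0.02  0.57]
S,.25 [ -0.95  35.8  -15.04]
```

In the tool's units: 35.8 cm / 100 = 0.358, 31 cm / 100 = 0.31.

Emit:
move_arm(
  steps=[
    {"x": 0,"y": 0,"z": -0.02,"rx": 0,"ry": 0,"rz": 0,"grip": -1},
    {"x": 0,"y": 0,"z": -0.06,"rx": 0,"ry": 0,"rz": 0,"grip": -1},
    {"x": 0,"y": 0,"z": -0.11,"rx": 0,"ry": 0,"rz": 0,"grip": -1},
    {"x": 0,"y": 0.02,"z": -0.155,"rx": 0,"ry": 0,"rz": 0,"grip": -1},
    {"x": 0,"y": 0.07,"z": -0.16,"rx": 0,"ry": 0,"rz": 0,"grip": -1},
    {"x": 0,"y": 0.13,"z": -0.16,"rx": 0,"ry": 0,"rz": 0,"grip": -1},
    {"x": -0.005,"y": 0.19,"z": -0.16,"rx": 0,"ry": 0,"rz": 0,"grip": -1},
    {"x": -0.009,"y": 0.25,"z": -0.16,"rx": 0,"ry": 0,"rz": 0,"grip": -1},
    {"x": -0.009,"y": 0.31,"z": -0.16,"rx": 0,"ry": 0,"rz": 0,"grip": -1},
    {"x": -0.009,"y": 0.358,"z": -0.16,"rx": 0,"ry": 0,"rz": 0,"grip": -1},
  ],
)

```text
time_s: 9.05
eef_pos: [0.602, -0.2783, 0.2603]
eef_rot: [0.0, 1.0, -0.0, 0.0]
force: [0.7, -0.3, -0.9]
opening: 0.0176
grip_force: 58.7
```

In the tool's units: 5 cm / 100 = 0.05, 3 cm / 100 = 0.03.

Emit:
move_arm(
  steps=[
    {"x": 0,"y": 0,"z": 0.03,"rx": 0,"ry": 0,"rz": 0,"grip": -1},
    {"x": 0,"y": 0,"z": 0.05,"rx": 0,"ry": 0,"rz": 0,"grip": -1},
    {"x": 0,"y": 0,"z": 0.05,"rx": 0,"ry": 0,"rz": 0,"grip": -1},
  ],
)

```text
time_s: 9.43
eef_pos: [0.6015, -0.2749, 0.2075]
eef_rot: [-0.001, 1.0, 0.0, -0.002]
force: [-0.3, 0.0, -0.2]
opening: 0.0177
grip_force: 58.7
```

```bash
python3 go.py S,.1747; python3 - <<'E'
from h import *
snap('scene','s4'); C,d,P=cloud('s4')
q=P.reshape(-1,3)
z=q[np.hypot(q[:,0]-.6023,q[:,1]+.2758)<.05]; z=z[(z[:,2]>.09)&(z[:,2]<.17)]
print(np.histogram(z[:,2],bins=20))
cv2.imwrite('pics/s4c.png',cv2.resize(C[200:400,150:400,::-1],None,fx=3,fy=3))
E
```

```text
9.425 [ 0.6015 -0.2749  0.2075] [-0.3  0.  -0.2] rot [-0.09  0.18  0.06]
S,.1747 [0.09 0.1  3.28]
(array([ 21, 426, 698,  28,   8,   4,   7,  10,  15,  25,  22,  26,  75,
        28,  19,  26,  20,  17,  17,  16]), array([0.11706106, 0.11969886, 0.12233666, 0.12497446, 0.12761227,
       0.13025007, 0.13288787, 0.13552568, 0.13816348, 0.14080128,
       0.14343908, 0.14607689, 0.14871469, 0.15135249, 0.1539903 ,
       0.1566281 , 0.1592659 , 0.1619037 , 0.16454151, 0.16717931,
       0.16981711]))
```

View pics/s4c.png

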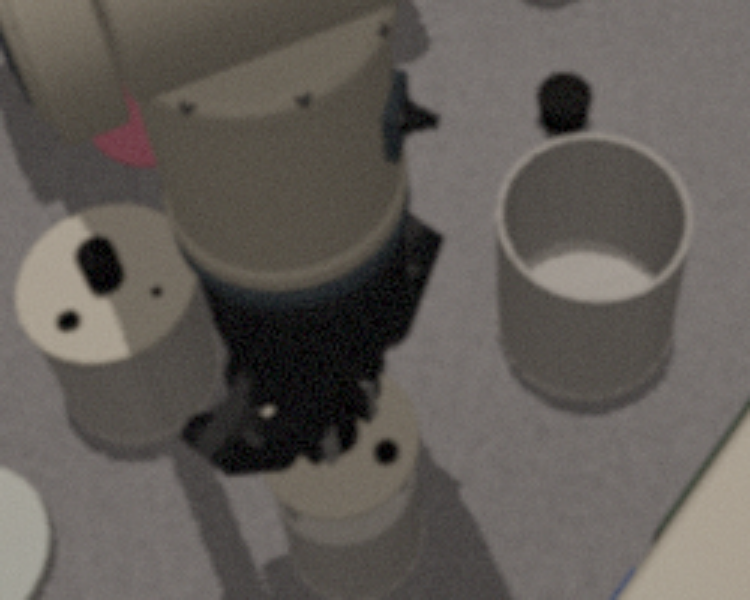

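lid_m looks seated on its can (crop 110,280). lid_s is held level just above can_s, flange at 0.1225, as expected.

In the tool's units: 3.1 cm / 100 = 0.031, 2.6 cm / 100 = 0.026.

Emit:
move_arm(
  steps=[
    {"x": 0,"y": 0.001,"z": 0.01,"rx": 0,"ry": 0,"rz": 0,"grip": -1},
    {"x": 0,"y": 0.001,"z": 0.02,"rx": 0,"ry": 0,"rz": 0,"grip": -1},
    {"x": 0,"y": 0.001,"z": 0.026,"rx": 0,"ry": 0,"rz": 0,"grip": -1},
    {"x": 0,"y": 0.001,"z": 0.031,"rx": 0,"ry": 0,"rz": 0,"grip": -1},
    {"x": 0,"y": 0.001,"z": 0.031,"rx": 0,"ry": 0,"rz": 0,"grip": -1},
    {"x": 0,"y": 0.001,"z": 0.031,"rx": 0,"ry": 0,"rz": 0,"grip": -1},
  ],
)

```text
time_s: 10.22
eef_pos: [0.6026, -0.277, 0.1781]
eef_rot: [0.0, 1.0, 0.0, 0.0]
force: [-0.8, -0.7, -0.6]
opening: 0.0173
grip_force: 58.7
```

```bash
python3 go.py S,.1747
```

```text
10.225 [ 0.6026 -0.277   0.1781] [-0.8 -0.7 -0.6] rot [ 0.01 -0.02  0.02]
S,.1747 [-0.03 -0.12  0.34]
```

In the tool's units: 0.4 cm / 100 = 0.004, 0.2 cm / 100 = 0.002.

Emit:
move_arm(
  steps=[
    {"x": 0,"y": -0.001,"z": 0,"rx": 0,"ry": 0,"rz": 0,"grip": -1},
    {"x": 0,"y": -0.001,"z": 0.002,"rx": 0,"ry": 0,"rz": 0,"grip": -1},
    {"x": 0,"y": -0.001,"z": 0.004,"rx": 0,"ry": 0,"rz": 0,"grip": -1},
    {"x": 0,"y": -0.001,"z": 0.004,"rx": 0,"ry": 0,"rz": 0,"grip": -1},
    {"x": 0,"y": -0.001,"z": 0.004,"rx": 0,"ry": 0,"rz": 0,"grip": -1},
  ],
)

```text
time_s: 10.85
eef_pos: [0.6026, -0.2759, 0.1747]
eef_rot: [0.0, 1.0, 0.0, 0.0]
force: [-2.5, 0.3, 7.2]
opening: 0.0175
grip_force: 59.4
```

In the tool's units: -29 cm / 100 = -0.29, -23 cm / 100 = -0.23.

Emit:
move_arm(
  steps=[
    {"x": 0,"y": 0,"z": 0,"rx": 0,"ry": 0,"rz": 0,"grip": 0},
    {"x": 0,"y": 0,"z": 0,"rx": 0,"ry": 0,"rz": 0,"grip": 0},
    {"x": 0,"y": 0,"z": 0,"rx": 0,"ry": 0,"rz": 0,"grip": 0},
    {"x": 0,"y": 0,"z": -0.03,"rx": 0,"ry": 0,"rz": 0,"grip": 0},
    {"x": 0,"y": 0,"z": -0.07,"rx": 0,"ry": 0,"rz": 0,"grip": 0},
    {"x": 0,"y": -0.05,"z": -0.075,"rx": 0,"ry": 0,"rz": 0,"grip": 0},
    {"x": 0,"y": -0.11,"z": -0.075,"rx": 0,"ry": 0,"rz": 0,"grip": 0},
    {"x": 0,"y": -0.17,"z": -0.075,"rx": 0,"ry": 0,"rz": 0,"grip": 0},
    {"x": 0,"y": -0.23,"z": -0.075,"rx": 0,"ry": 0,"rz": 0,"grip": 0},
    {"x": 0,"y": -0.29,"z": -0.075,"rx": 0,"ry": 0,"rz": 0,"grip": 0},
  ],
)

```text
time_s: 12.1
eef_pos: [0.6022, 0.016, 0.249]
eef_rot: [-0.0, 1.0, 0.0, 0.0]
force: [0.7, -0.6, -0.1]
opening: 0.0425
grip_force: 0.0
```

```bash
python3 go.py l,.095
```

```text
12.1 [0.6022 0.016  0.249 ] [ 0.7 -0.6 -0.1] rot [-0.   -0.03  0.01]
l,.095 [  0.65 -25.85  15.4 ]
```

In the tool's units: -26 cm / 100 = -0.26, 11.5 cm / 100 = 0.115.

Emit:
move_arm(
  steps=[
    {"x": 0.006,"y": -0.26,"z": 0,"rx": 0,"ry": 0,"rz": 0,"grip": 0},
    {"x": 0.006,"y": -0.26,"z": 0,"rx": 0,"ry": 0,"rz": 0,"grip": 0},
    {"x": 0.006,"y": -0.26,"z": 0,"rx": 0,"ry": 0,"rz": 0,"grip": 0},
    {"x": 0.006,"y": -0.26,"z": 0,"rx": 0,"ry": 0,"rz": 0,"grip": 0},
    {"x": 0.006,"y": -0.26,"z": 0.04,"rx": 0,"ry": 0,"rz": 0,"grip": 0},
    {"x": 0.006,"y": -0.26,"z": 0.09,"rx": 0,"ry": 0,"rz": 0,"grip": 0},
    {"x": 0.006,"y": -0.26,"z": 0.115,"rx": 0,"ry": 0,"rz": 0,"grip": 0},
    {"x": 0.006,"y": -0.26,"z": 0.115,"rx": 0,"ry": 0,"rz": 0,"grip": 0},
    {"x": 0.006,"y": -0.26,"z": 0.115,"rx": 0,"ry": 0,"rz": 0,"grip": 0},
  ],
)

```text
time_s: 13.22
eef_pos: [0.609, 0.2744, 0.135]
eef_rot: [-0.0, 1.0, 0.0, 0.001]
force: [-0.9, -1.6, 0.6]
opening: 0.0429
grip_force: 0.0
```

```bash
python3 go.py l,.095;python3 - <<'E'
from h import *
snap('scene','s5'); C,d,P=cloud('s5')
q=P.reshape(-1,3)
z=q[np.hypot(q[:,0]-.6023,q[:,1]+.2758)<.04]; a=z[abs(z[:,2]-.09)<.005]
c=cv2.minEnclosingCircle(a[:,:2].astype(np.float32)); f=np.linalg.lstsq(np.c_[a[:,:2]-a[:,:2].mean(0),np.ones(len(a))],a[:,2],rcond=None)[0]
print(len(a),c,f)
E
```

```text
13.225 [0.609  0.2744 0.135 ] [-0.9 -1.6  0.6] rot [-0.04 -0.08  0.01]
l,.095 [-0.03 -0.01  4.  ]
1875 ((0.6025861501693726, -0.27553269267082214), 0.03748243302106857) [-0.00089172  0.00258247  0.08985038]
```

lid_s is seated and level at 0.090. Now gripping lid_l.

In the tool's units: 4 cm / 100 = 0.04, 2 cm / 100 = 0.02.

Emit:
move_arm(
  steps=[
    {"x": 0,"y": 0,"z": 0.02,"rx": 0,"ry": 0,"rz": 0,"grip": 0},
    {"x": 0,"y": 0,"z": 0.04,"rx": 0,"ry": 0,"rz": 0,"grip": 0},
    {"x": 0,"y": 0,"z": 0.04,"rx": 0,"ry": 0,"rz": 0,"grip": 0},
    {"x": 0,"y": 0,"z": 0.04,"rx": 0,"ry": 0,"rz": 0,"grip": 0},
    {"x": 0,"y": 0,"z": 0.04,"rx": 0,"ry": 0,"rz": 0,"grip": -1},
    {"x": 0,"y": 0,"z": 0.04,"rx": 0,"ry": 0,"rz": 0,"grip": -1},
    {"x": 0,"y": 0,"z": 0.04,"rx": 0,"ry": 0,"rz": 0,"grip": -1},
    {"x": 0,"y": 0,"z": 0.04,"rx": 0,"ry": 0,"rz": 0,"grip": -1},
  ],
)

```text
time_s: 14.28
eef_pos: [0.6087, 0.2743, 0.0947]
eef_rot: [-0.0, 1.0, 0.0, 0.001]
force: [-0.4, -1.2, 6.7]
opening: 0.0178
grip_force: 58.8
```

```bash
python3 go.py l,.094 LL,.27
```

```text
14.275 [0.6087 0.2743 0.0947] [-0.4 -1.2  6.7] rot [-0.03 -0.07  0.02]
l,.094 [-0.   -0.01  0.07]
LL,.27 [  1.3   37.71 -17.55]
```

In the tool's units: 37.7 cm / 100 = 0.377, 1.3 cm / 100 = 0.013.

Emit:
move_arm(
  steps=[
    {"x": 0,"y": 0,"z": -0.02,"rx": 0,"ry": 0,"rz": 0,"grip": -1},
    {"x": 0,"y": 0,"z": -0.06,"rx": 0,"ry": 0,"rz": 0,"grip": -1},
    {"x": 0,"y": 0,"z": -0.11,"rx": 0,"ry": 0,"rz": 0,"grip": -1},
    {"x": 0,"y": 0.02,"z": -0.155,"rx": 0,"ry": 0,"rz": 0,"grip": -1},
    {"x": 0,"y": 0.07,"z": -0.16,"rx": 0,"ry": 0,"rz": 0,"grip": -1},
    {"x": 0.005,"y": 0.13,"z": -0.16,"rx": 0,"ry": 0,"rz": 0,"grip": -1},
    {"x": 0.01,"y": 0.19,"z": -0.16,"rx": 0,"ry": 0,"rz": 0,"grip": -1},
    {"x": 0.013,"y": 0.25,"z": -0.16,"rx": 0,"ry": 0,"rz": 0,"grip": -1},
    {"x": 0.013,"y": 0.31,"z": -0.16,"rx": 0,"ry": 0,"rz": 0,"grip": -1},
    {"x": 0.013,"y": 0.377,"z": -0.16,"rx": 0,"ry": 0,"rz": 0,"grip": -1},
  ],
)

```text
time_s: 15.52
eef_pos: [0.6211, -0.1002, 0.2551]
eef_rot: [0.0, 1.0, 0.0, 0.0]
force: [1.3, 0.4, 0.3]
opening: 0.0177
grip_force: 58.7
```

In the tool's units: 2.5 cm / 100 = 0.025, 1.5 cm / 100 = 0.015.

Emit:
move_arm(
  steps=[
    {"x": 0,"y": 0,"z": 0.015,"rx": 0,"ry": 0,"rz": 0,"grip": -1},
    {"x": 0,"y": 0,"z": 0.025,"rx": 0,"ry": 0,"rz": 0,"grip": -1},
    {"x": 0,"y": 0,"z": 0.025,"rx": 0,"ry": 0,"rz": 0,"grip": -1},
    {"x": 0,"y": 0,"z": 0.025,"rx": 0,"ry": 0,"rz": 0,"grip": -1},
  ],
)

```text
time_s: 16.02
eef_pos: [0.6216, -0.097, 0.2291]
eef_rot: [-0.0, 1.0, 0.001, 0.0]
force: [-0.8, -0.5, 0.6]
opening: 0.0179
grip_force: 58.8
```

```bash
python3 go.py LL,.1997; python3 - <<'E'
from h import *
snap('scene','s6'); C,d,P=cloud('s6')
q=P.reshape(-1,3)
z=q[np.hypot(q[:,0]-.6216,q[:,1]+.1028)<.06]; z=z[(z[:,2]>.12)&(z[:,2]<.18)]
print(np.histogram(z[:,2],bins=20))
cv2.imwrite('pics/s6c.png',cv2.resize(C[150:350,200:450,::-1],None,fx=3,fy=3))
E
```

```text
16.025 [ 0.6216 -0.097   0.2291] [-0.8 -0.5  0.6] rot [-0.01 -0.    0.12]
LL,.1997 [-0.    0.58  2.94]
(array([  15,   67,  792, 1255,  199,    4,    2,    4,    5,    8,   10,
         11,   16,   16,   15,   18,   10,   24,   13,   14]), array([0.14368697, 0.14549831, 0.14730964, 0.14912098, 0.15093232,
       0.15274366, 0.154555  , 0.15636633, 0.15817767, 0.15998901,
       0.16180035, 0.16361169, 0.16542302, 0.16723436, 0.1690457 ,
       0.17085704, 0.17266838, 0.17447971, 0.17629105, 0.17810239,
       0.17991373]))
```

View pics/s6c.png

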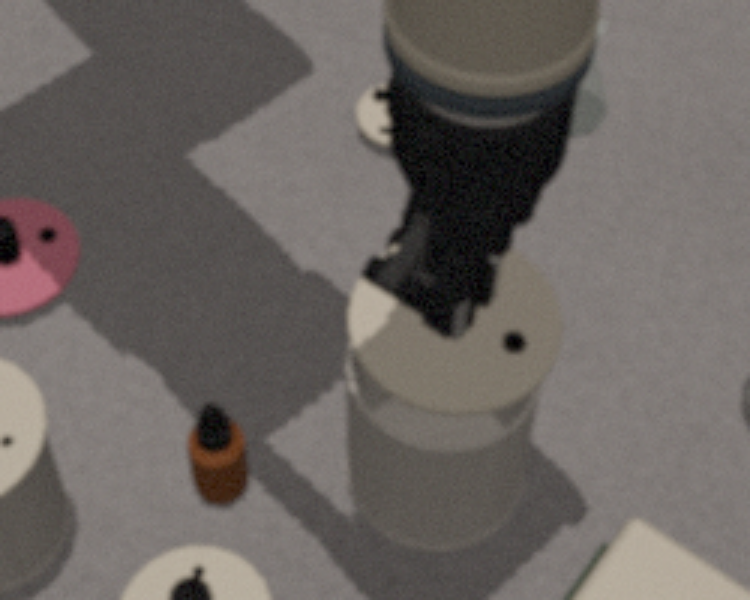

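lid_l is held level above can_l, about 6 mm off in y because the last row was clipped. I'll correct that, then lower.

Emit:
move_arm(
  steps=[
    {"x": 0,"y": 0.006,"z": 0,"rx": 0,"ry": 0,"rz": 0,"grip": -1},
    {"x": 0,"y": 0.006,"z": 0.005,"rx": 0,"ry": 0,"rz": 0,"grip": -1},
    {"x": 0,"y": 0.006,"z": 0.013,"rx": 0,"ry": 0,"rz": 0,"grip": -1},
    {"x": 0,"y": 0.006,"z": 0.013,"rx": 0,"ry": 0,"rz": 0,"grip": -1},
  ],
)

```text
time_s: 16.58
eef_pos: [0.6208, -0.1043, 0.2148]
eef_rot: [-0.0, 1.0, 0.0, -0.001]
force: [0.7, 0.5, -1.4]
opening: 0.018
grip_force: 58.8
```

```bash
python3 go.py LL,.1997
```

```text
16.575 [ 0.6208 -0.1043  0.2148] [ 0.7  0.5 -1.4] rot [-0.02  0.1   0.02]
LL,.1997 [ 0.08 -0.15  1.51]
```

In the tool's units: 0.9 cm / 100 = 0.009, 0.5 cm / 100 = 0.005.

Emit:
move_arm(
  steps=[
    {"x": 0,"y": -0.001,"z": 0.005,"rx": 0,"ry": 0,"rz": 0,"grip": -1},
    {"x": 0,"y": -0.001,"z": 0.009,"rx": 0,"ry": 0,"rz": 0,"grip": -1},
    {"x": 0,"y": -0.001,"z": 0.009,"rx": 0,"ry": 0,"rz": 0,"grip": -1},
    {"x": 0,"y": -0.001,"z": 0.009,"rx": 0,"ry": 0,"rz": 0,"grip": -1},
    {"x": 0,"y": -0.001,"z": 0.009,"rx": 0,"ry": 0,"rz": 0,"grip": -1},
  ],
)

```text
time_s: 17.2
eef_pos: [0.6215, -0.1034, 0.2071]
eef_rot: [0.0, 1.0, 0.0, 0.0]
force: [0.3, -0.0, -0.0]
opening: 0.0176
grip_force: 58.8
```

```bash
python3 go.py LL,.1997
```

```text
17.2 [ 0.6215 -0.1034  0.2071] [ 0.3 -0.  -0. ] rot [ 0.   -0.02  0.02]
LL,.1997 [ 0.01 -0.06  0.74]
```

Emit:
move_arm(
  steps=[
    {"x": 0,"y": -0.0005,"z": 0.004,"rx": 0,"ry": 0,"rz": 0,"grip": -1},
    {"x": 0,"y": -0.0005,"z": 0.006,"rx": 0,"ry": 0,"rz": 0,"grip": -1},
    {"x": 0,"y": -0.0005,"z": 0.008,"rx": 0,"ry": 0,"rz": 0,"grip": -1},
    {"x": 0,"y": -0.0005,"z": 0.008,"rx": 0,"ry": 0,"rz": 0,"grip": -1},
    {"x": 0,"y": -0.0005,"z": 0.008,"rx": 0,"ry": 0,"rz": 0,"grip": -1},
  ],
)

```text
time_s: 17.82
eef_pos: [0.6213, -0.1028, 0.1996]
eef_rot: [-0.0, 1.0, 0.0, -0.0]
force: [-2.7, 0.6, 7.2]
opening: 0.0176
grip_force: 59.7
```

In the tool's units: -19.5 cm / 100 = -0.195, -18 cm / 100 = -0.18.

Emit:
move_arm(
  steps=[
    {"x": 0,"y": 0,"z": 0,"rx": 0,"ry": 0,"rz": 0,"grip": 0},
    {"x": 0,"y": 0,"z": 0,"rx": 0,"ry": 0,"rz": 0,"grip": 0},
    {"x": 0,"y": 0,"z": 0,"rx": 0,"ry": 0,"rz": 0,"grip": 0},
    {"x": 0,"y": 0,"z": -0.03,"rx": 0,"ry": 0,"rz": 0,"grip": 0},
    {"x": 0,"y": 0,"z": -0.06,"rx": 0,"ry": 0,"rz": 0,"grip": 0},
    {"x": -0.04,"y": -0.045,"z": -0.06,"rx": 0,"ry": 0,"rz": 0,"grip": 0},
    {"x": -0.08,"y": -0.09,"z": -0.06,"rx": 0,"ry": 0,"rz": 0,"grip": 0},
    {"x": -0.12,"y": -0.135,"z": -0.04,"rx": 0,"ry": 0,"rz": 0,"grip": 0},
    {"x": -0.16,"y": -0.18,"z": -0.01,"rx": 0,"ry": 0,"rz": 0,"grip": 0},
    {"x": -0.171,"y": -0.195,"z": 0.02,"rx": 0,"ry": 0,"rz": 0,"grip": 0},
  ],
)

```text
time_s: 19.08
eef_pos: [0.4485, 0.0936, 0.1786]
eef_rot: [-0.0, 1.0, 0.001, 0.0]
force: [0.6, -0.6, 0.1]
opening: 0.0428
grip_force: 0.0
```

Emit:
move_arm(
  steps=[
    {"x": 0,"y": 0,"z": 0.03,"rx": 0,"ry": 0,"rz": 0,"grip": 0},
    {"x": 0,"y": 0,"z": 0.05,"rx": 0,"ry": 0,"rz": 0,"grip": 0},
    {"x": 0,"y": 0,"z": 0.05,"rx": 0,"ry": 0,"rz": 0,"grip": 0},
    {"x": 0,"y": 0,"z": 0.05,"rx": 0,"ry": 0,"rz": 0,"grip": 0},
  ],
)

```text
time_s: 19.58
eef_pos: [0.4508, 0.0921, 0.1295]
eef_rot: [-0.0, 1.0, 0.0, 0.0]
force: [-0.1, 0.7, 0.1]
opening: 0.0426
grip_force: 0.0
```

```bash
python3 go.py xs,.095;python3 - <<'E'
from h import *
snap('scene','s7'); C,d,P=cloud('s7')
q=P.reshape(-1,3)
z=q[np.hypot(q[:,0]-.6216,q[:,1]+.1028)<.054]; a=z[abs(z[:,2]-.12)<.005]
c=cv2.minEnclosingCircle(a[:,:2].astype(np.float32)); f=np.linalg.lstsq(np.c_[a[:,:2]-a[:,:2].mean(0),np.ones(len(a))],a[:,2],rcond=None)[0]
print(len(a),c,f)
E
```

```text
19.575 [0.4508 0.0921 0.1295] [-0.1  0.7  0.1] rot [-0.01 -0.04  0.01]
xs,.095 [-0.01 -0.01  3.45]
3084 ((0.6209632754325867, -0.10317850112915039), 0.05353406071662903) [0.00013053 0.00205172 0.12004351]
```

lid_l is seated and level at 0.120. Now lid_xs.

In the tool's units: 3.4 cm / 100 = 0.034, 2 cm / 100 = 0.02.

Emit:
move_arm(
  steps=[
    {"x": 0,"y": 0,"z": 0.02,"rx": 0,"ry": 0,"rz": 0,"grip": 0},
    {"x": 0,"y": 0,"z": 0.034,"rx": 0,"ry": 0,"rz": 0,"grip": 0},
    {"x": 0,"y": 0,"z": 0.034,"rx": 0,"ry": 0,"rz": 0,"grip": 0},
    {"x": 0,"y": 0,"z": 0.034,"rx": 0,"ry": 0,"rz": 0,"grip": 0},
    {"x": 0,"y": 0,"z": 0.034,"rx": 0,"ry": 0,"rz": 0,"grip": -1},
    {"x": 0,"y": 0,"z": 0.034,"rx": 0,"ry": 0,"rz": 0,"grip": -1},
    {"x": 0,"y": 0,"z": 0.034,"rx": 0,"ry": 0,"rz": 0,"grip": -1},
    {"x": 0,"y": 0,"z": 0.034,"rx": 0,"ry": 0,"rz": 0,"grip": -1},
  ],
)

```text
time_s: 20.62
eef_pos: [0.4507, 0.0921, 0.0956]
eef_rot: [-0.0, 1.0, 0.0, 0.0]
force: [-0.7, -0.3, 6.2]
opening: 0.0182
grip_force: 58.4
```

```bash
python3 go.py xs,.095 XS,.2
```

```text
20.625 [0.4507 0.0921 0.0956] [-0.7 -0.3  6.2] rot [-0.01 -0.06  0.02]
xs,.095 [ 0.   -0.01  0.06]
XS,.2 [ -0.8  -16.05 -10.44]
```

Emit:
move_arm(
  steps=[
    {"x": 0,"y": 0,"z": -0.02,"rx": 0,"ry": 0,"rz": 0,"grip": -1},
    {"x": 0,"y": 0,"z": -0.06,"rx": 0,"ry": 0,"rz": 0,"grip": -1},
    {"x": 0,"y": 0,"z": -0.1,"rx": 0,"ry": 0,"rz": 0,"grip": -1},
    {"x": 0,"y": -0.03,"z": -0.11,"rx": 0,"ry": 0,"rz": 0,"grip": -1},
    {"x": -0.004,"y": -0.08,"z": -0.11,"rx": 0,"ry": 0,"rz": 0,"grip": -1},
    {"x": -0.008,"y": -0.13,"z": -0.11,"rx": 0,"ry": 0,"rz": 0,"grip": -1},
    {"x": -0.008,"y": -0.16,"z": -0.11,"rx": 0,"ry": 0,"rz": 0,"grip": -1},
    {"x": -0.008,"y": -0.16,"z": -0.095,"rx": 0,"ry": 0,"rz": 0,"grip": -1},
    {"x": -0.008,"y": -0.16,"z": -0.085,"rx": 0,"ry": 0,"rz": 0,"grip": -1},
    {"x": -0.008,"y": -0.16,"z": -0.085,"rx": 0,"ry": 0,"rz": 0,"grip": -1},
  ],
)

```text
time_s: 21.88
eef_pos: [0.4415, 0.2507, 0.1787]
eef_rot: [0.001, 1.0, -0.0, -0.001]
force: [1.1, 0.0, 0.5]
opening: 0.0175
grip_force: 58.7
```

```bash
python3 go.py XS,.1556; python3 - <<'E'
from h import *
snap('scene','s8'); C,d,P=cloud('s8')
q=P.reshape(-1,3)
z=q[np.hypot(q[:,0]-.4425,q[:,1]-.2526)<.035]; z=z[(z[:,2]>.08)&(z[:,2]<.13)]
print(np.histogram(z[:,2],bins=20))
cv2.imwrite('pics/s8c.png',cv2.resize(C[50:250,250:500,::-1],None,fx=3,fy=3))
E
```

```text
21.875 [0.4415 0.2507 0.1787] [1.1 0.  0.5] rot [ 0.09  0.13 -0.04]
XS,.1556 [ 0.1  -0.19  2.31]
(array([  5,  15,  52, 159,  71,   5,   3,   5,   6,   8,   8,  10,   6,
        16,   8,  13,  11,  16,  11,  15]), array([0.09139909, 0.09332561, 0.09525213, 0.09717864, 0.09910516,
       0.10103168, 0.1029582 , 0.10488472, 0.10681124, 0.10873776,
       0.11066427, 0.11259079, 0.11451731, 0.11644383, 0.11837035,
       0.12029687, 0.12222339, 0.12414991, 0.12607642, 0.12800294,
       0.12992946]))
```

View pics/s8c.png

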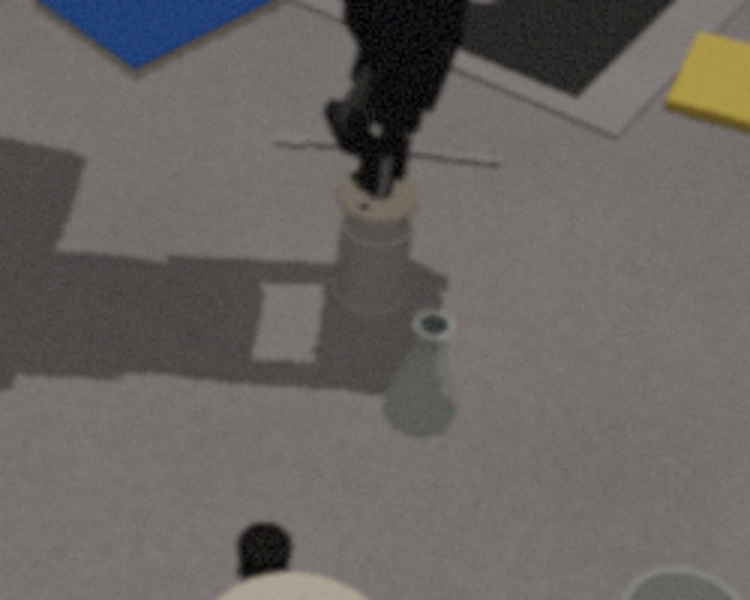

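lid_xs is level above can_xs, and the flask is undisturbed. I'll lower it near the rim, let it settle, then seat it.

In the tool's units: 1.2 cm / 100 = 0.012, 0.8 cm / 100 = 0.008.

Emit:
move_arm(
  steps=[
    {"x": 0,"y": 0,"z": 0.008,"rx": 0,"ry": 0,"rz": 0,"grip": -1},
    {"x": 0,"y": 0,"z": 0.012,"rx": 0,"ry": 0,"rz": 0,"grip": -1},
    {"x": 0,"y": 0,"z": 0.012,"rx": 0,"ry": 0,"rz": 0,"grip": -1},
    {"x": 0,"y": 0,"z": 0.012,"rx": 0,"ry": 0,"rz": 0,"grip": -1},
    {"x": 0,"y": 0,"z": 0.012,"rx": 0,"ry": 0,"rz": 0,"grip": -1},
  ],
)

```text
time_s: 22.55
eef_pos: [0.4424, 0.2522, 0.1681]
eef_rot: [-0.0, 1.0, 0.0, 0.0]
force: [0.1, -0.1, 0.5]
opening: 0.0177
grip_force: 58.7
```

```bash
python3 go.py XS,.1556
```

```text
22.55 [0.4424 0.2522 0.1681] [ 0.1 -0.1  0.5] rot [-0.01 -0.02  0.03]
XS,.1556 [ 0.01 -0.04  1.25]
```

In the tool's units: 1.3 cm / 100 = 0.013, 1.1 cm / 100 = 0.011.

Emit:
move_arm(
  steps=[
    {"x": 0,"y": 0,"z": 0.005,"rx": 0,"ry": 0,"rz": 0,"grip": -1},
    {"x": 0,"y": 0,"z": 0.009,"rx": 0,"ry": 0,"rz": 0,"grip": -1},
    {"x": 0,"y": 0,"z": 0.011,"rx": 0,"ry": 0,"rz": 0,"grip": -1},
    {"x": 0,"y": 0,"z": 0.013,"rx": 0,"ry": 0,"rz": 0,"grip": -1},
    {"x": 0,"y": 0,"z": 0.013,"rx": 0,"ry": 0,"rz": 0,"grip": -1},
    {"x": 0,"y": 0,"z": 0.013,"rx": 0,"ry": 0,"rz": 0,"grip": -1},
  ],
)

```text
time_s: 23.3
eef_pos: [0.4424, 0.2521, 0.1556]
eef_rot: [-0.0, 1.0, 0.0, 0.0]
force: [-2.4, -1.2, 11.1]
opening: 0.0176
grip_force: 59.7
```

In the tool's units: -20 cm / 100 = -0.2, -14 cm / 100 = -0.14.

Emit:
move_arm(
  steps=[
    {"x": 0,"y": 0,"z": 0,"rx": 0,"ry": 0,"rz": 0,"grip": 0},
    {"x": 0,"y": 0,"z": 0,"rx": 0,"ry": 0,"rz": 0,"grip": 0},
    {"x": 0,"y": 0,"z": 0,"rx": 0,"ry": 0,"rz": 0,"grip": 0},
    {"x": 0,"y": 0,"z": -0.03,"rx": 0,"ry": 0,"rz": 0,"grip": 0},
    {"x": 0,"y": 0,"z": -0.08,"rx": 0,"ry": 0,"rz": 0,"grip": 0},
    {"x": 0,"y": 0,"z": -0.14,"rx": 0,"ry": 0,"rz": 0,"grip": 0},
    {"x": 0,"y": 0,"z": -0.2,"rx": 0,"ry": 0,"rz": 0,"grip": 0},
    {"x": 0,"y": 0,"z": -0.2,"rx": 0,"ry": 0,"rz": 0,"grip": 0},
  ],
)

```text
time_s: 24.3
eef_pos: [0.444, 0.2531, 0.3597]
eef_rot: [-0.002, 1.0, 0.0, 0.004]
force: [0.0, 0.2, -0.9]
opening: 0.0422
grip_force: 0.0
```

```bash
python3 - <<'E'
from h import *
snap('scene','s9');C,d,P=cloud('s9')
q=P.reshape(-1,3)
for n,x,y,r,h in(('xs',.4425,.2526,.030,.075),('s',.6023,-.2758,.038,.09),('m',.4486,-.2809,.046,.105),('l',.6216,-.1028,.054,.12)):
    z=q[np.hypot(q[:,0]-x,q[:,1]-y)<r]; a=z[abs(z[:,2]-h)<.004]
    f=np.linalg.lstsq(np.c_[a[:,:2]-a[:,:2].mean(0),np.ones(len(a))],a[:,2],rcond=None)[0]
    print(n,len(a),cv2.minEnclosingCircle(a[:,:2].astype(np.float32)),f.round(4))
E
```

```text
xs 325 ((0.44294002652168274, 0.2520278990268707), 0.029350105673074722) [-0.0124  0.0138  0.0752]
s 1870 ((0.6025254130363464, -0.2760293781757355), 0.03726723790168762) [-0.0007  0.0037  0.0899]
m 2268 ((0.4484282433986664, -0.2812209129333496), 0.04571947827935219) [-0.0021  0.0025  0.1048]
l 3071 ((0.621429443359375, -0.10271596163511276), 0.053590092808008194) [1.000e-04 1.000e-03 1.201e-01]
```

View pics/s9.png

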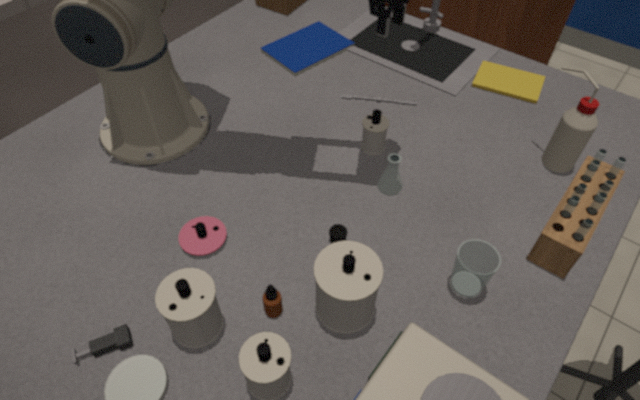

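All four lids are flush and centred, the arm is clear, and the flask and dropper are untouched.

```bash
python3 -c "
from station import *
print(finish_job())"
```

```text
the job is handed in; nothing more can be done
None
```

All four lids are seated flush and level on their own cans, with the flask and dropper bottle left where they stood; the job was handed in at about 24 s, and the judge returned no score.

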